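Hang the clip-on caddy inside the dish tub

ROBOT

A 6-joint arm with a two-finger parallel gripper is mounted at the origin on the work surface. World frame = base frame: x ahead of the robot, y to its left, z up, the work surface at z = 0. Lengths are in mm, angles in degrees, forces in N, time in s.
With the tool pointing down it reaches from about 350 to 850 mm from the base axis. Payload 8.1 kg.
Tool frame: the origin (TCP) lies midway between the tips of the shut fingers; the grasp point (between the pads) lies 19 mm behind it; z points along the fingers, y is the direction in which the jaws open and shut (so a half turn about z gives the same grasp; the last joint's range is limited). The gripper opens to 85 mm and grips with 20 to 120 N. Pads are 22 mm wide; open, the fingers measure 114 mm over their backs; the gripper's body (76 mm by 85 mm) begins 54 mm behind the grasp point. The pads swing forward as they close: fully open they stand 13 mm farther back than shut.
Start: joints at [68.216, 7.471, 85.268, -0, 87.261, -4.893], TCP at [174.307, 574.127, 231.292] pointing down, gripper open.
Joint ranges: [-169.43, 169.43], [-51.17, 129.36], [1.28, 143.12], [-76.62, 256.62], [0, 156.53], [-152.29, 152.29]. Speed limits (degrees/s): [136.94, 136.94, 159.86, 180, 180, 180].

INTERFACE

Orientations are given as [roll, pitch, yaw] about the fixed x, y, z axes, in that order (R = Rz(yaw) Ry(pitch) Rx(roll)).
In Python, from bench import telemetry, snapshot, camera_params, job gives the robot as it stands. The module is installed in compiled form; this text tells all that it offers.
- The arm moves only by the shell command python3 -m jog 'ROWS' [FORCE]. ROWS is JSON, a list that holds one entry, the list of rows, each a list of 7 numbers: the shift along the tool's x, y, z in units of 50 mm (1.0 is 50 mm), then the turn, a rotation vector about the tool's x, y, z in units of 2 pi rad (1.0 is 2 pi rad), then the opening, from 0 (shut) to 1 (fully open). In form: [[[dx, dy, dz, rx, ry, rz, claw], ...]]. A call has 1 to 12 rows; each row shifts and turns the commanded pose from where the row before left it, along the tool's axes as they then stand; what a row does not reach is not made up. A row lasts 1/8 s, in which the tool goes at most 62.5 mm and 10.7 degrees, less where a joint would pass 70% of its speed; a pose out of reach is approached as far as the arm can. A call with a number of a shift or a turn outside -1 to 1 is refused whole. A call with a gripper value outside its range is refused whole. The fingers move at their own pace and stop on an object; FORCE is the grip in N (left out, the last holds). Time passes only in rows, so rows that do not move let the fingers close. It gives the time, the measured TCP pose, the force and the opening at its end, in the units of the state.
- telemetry.sense(): the state, without advancing time (a new reading comes with each control period).
- snapshot(name): name is "scene" or "top" or "wrist"; returns (picture, depth): 400x640x3 uint8, red, green, blue; 400x640 float32, mm along the optical axis (not along the pixel's ray), 0 where there is no reading.
- camera_params(name): a dict with "K" (3x3 intrinsics, pixels), "extrinsics" (4x4, takes a point from camera to world coordinates). Camera axes: x right, y down, z forward; pixel columns grow to the right and rows downward; lengths in mm; the calibration is good to about 2 mm. The wrist camera is an equidistant fisheye: a pixel r from the principal point sees the ray r / f radians off the axis. A picture is of the moment at which its call begins: read the wrist's pose just before it. camera_params takes no time and is no camera call; for the wrist camera it gives the pose at the moment of the call.
- job.hand_in(): hands the job in, once; it reports no verdict.
The state is a dict: "time": time; "joint_pos": joint angles; "qd": joint speeds; "joint_efforts": joint torques, N m; "tool_pos": TCP position; "tcp_rot": TCP orientation; "ft_force": force on the tool from outside, world axes, zero at the start; "wrist_torque": the same for the moment, N m; "finger_gap": finger opening in mm.
Only numpy, scipy, OpenCV 4.12 (cv2) and the standard library are available. Lean on these libraries where they do the work, as an engineer would, in place of code of your own. Each camera call takes 0.05 s, during which the arm holds its last target. There are 200 camera calls.

TASK

Hang the green cutlery caddy inside the white dish tub: hook its bent lip over the middle of the tub wall that faces the robot, above the blue patch, with the box on the inside. The lip holds a stiff spring clip, the tub gives on its rubber feet and its height is not known exactly, so press the caddy down by feel, firmly but with no more than about 20 N, until the lip sits fully home on the rim and both its red seat pins are pushed up. Then let go, and leave the other dishes where they are.

Things in the scene. Friction and masses are not known exactly. Their poses are not given: they have to be found in the camera images.
- caddy: Loose green cutlery caddy, 0.18 to 0.3 kg: open-topped box 46 mm deep (x), 84 wide (y), 66 high. Origin: centre of its underside; z up, +x its front; the lip is at the back (-x). The back wall's outer face is at x -23 mm and goes up to z 80; there a bridge (z 80 to 85, 60 mm wide) runs back to an outer leg (x -38 to -34, hanging down to z 44): a slot 11 mm wide, open below.
- jaw: Steel jaw in the caddy's slot, its own origin and axes being the caddy's. Sprung towards the back wall with about 5 N, it narrows the slot to 4.7 mm at z 58 to 73 mm and yields up to 3 mm; below, it slopes away to a mouth about 9 mm wide at z 44. Pushing it over the tub wall takes 5 to 15 N, and its friction holds the caddy wherever it is left: it does not drop home by itself.
- grip_tab (a point): Point on the caddy's yellow grip tab, at caddy (-27, 0, 109) mm. The tab is a block that stands on the bridge straight over the slot, 12 mm thick (x), 40 mm wide (y), from z = 85 to 127 mm. Axes as the caddy's.
- lip_seat (a point): Middle of the underside of the caddy's bridge, at caddy (-26, 0, 80) mm, 3 mm behind the back wall's outer face: it lies on the middle of the top of the tub wall when the lip is home and the wall lies against the back wall. Axes as the caddy's.
- mat: Black rubber mat, 260 mm (x) by 340 (y), 6 thick, lying fast. Origin: centre of its underside; x away from the robot. Over its middle stands, level and square with it, the white dish tub with a blue rim: open box 220 mm (x) by 300 (y), 88 high, walls 6. The tub stands on screw feet, set differently each time: its rim is 112 to 148 mm above the table, not measured. Two dishes lie in its far half.
- under_wall (a point): Point on top of the mat, at mat (-107, 0, 6) mm, straight below the middle of the tub wall that faces the robot (mid-length and mid-thickness). Axes as the mat's: x into the tub, y along the wall, z up. A blue patch 70 mm wide on that wall marks it. Pressed down, the tub sinks straight down 0.7 mm per newton after the first 1 N, at most 5 mm, then is hard; it rises again when released.
- pin_left (a joint): Red seat pin at the left end of the caddy's lip (caddy x -25.5, y +25 mm), 5 mm across; it sticks out 6 mm below the bridge on a 1 N spring. Value in m: 0 = out, 0.006 = pushed up flush by the rim, that is lip fully home; 0.006 minus the value is the gap left between bridge and rim. Its head shows above the bridge.
- pin_right (a joint): The same at the lip's right end (y -25 mm).
- mug: White mug, 76 mm across, 80 mm high; leave it. Origin: centre of underside.
- soap: Green glass soap bottle, 60 mm across, 170 mm high; leave it. Origin: centre of underside.
- moka: Aluminium moka pot, 90 mm across, 170 mm high, handle to one side; leave it. Origin: centre of underside.
- bowl: White bowl standing upside down, 156 mm across, 70 mm high; leave it. Origin: centre of underside.
- grater: Steel box grater, 75 by 100 mm, 227 mm high; leave it. Origin: centre of underside.
- jar: Jar with a red lid, 70 mm across, 90 mm high; leave it. Origin: centre of underside.
- spatula: Wooden spatula, 280 mm long, lying flat; leave it. Origin: about the middle of its length.

How it is judged:
By the outcome, as a careful person would: the job done as asked, in the order asked, and still so for the second after the job is handed in, with the robot touching nothing.
It also fails if it takes over 51 s, if anything falls off the work surface, if the arm or the gripper's body presses on something with over 40 N, if the wrist force passes 120 N, or if a joint passes its speed limit or range.

## Working session

There is one attempt and no reset: what is moved stays moved. The work goes in short steps, Python scripts to look and compute and a shell command to move; the robot and the scene stay as the last step left them, time stands still between calls to the robot, and variables do not carry over. Pictures are saved under pics/ and viewed, about 8 in all and at most 12, crops included, and the job is handed in when it is done.

```bash
mkdir -p pics
python3 - <<'E'
from bench import telemetry,snapshot,camera_params
import cv2,numpy as np
s=telemetry.sense();print(s)
for n in("scene","top"):
    p,d=snapshot(n);cv2.imwrite(f"pics/{n}0.png",p[:,:,::-1]);np.savez(f"pics/{n}0.npz",p=p,d=d)
    c=camera_params(n);print(n,np.round(c["K"],1).tolist(),np.round(c["extrinsics"],3).tolist())
E
```

```text
{'time': 0.0, 'joint_pos': array([ 6.82184292e+01,  7.51581824e+00,  8.53307152e+01,  1.33802162e-03,
        8.72623955e+01, -4.89233305e+00]), 'qd': array([-0.03464202,  0.05865903,  0.00774966,  0.05282074, -0.00290956,
        0.01795563]), 'joint_efforts': array([ 1.31481229e-03, -5.69396746e+01, -5.00565684e+01, -6.89771355e-06,
        1.45342690e-02, -2.47559899e-05]), 'tool_pos': array([174.065886  , 573.6046529 , 230.22328191]), 'tcp_rot': array([-1.79891582e+02, -1.06213442e-02,  1.63110687e+02]), 'ft_force': array([-0.19792364,  0.4992813 , -0.62768072]), 'wrist_torque': array([0.00541921, 0.00221681, 0.02810861]), 'finger_gap': 85.59099253038009}
scene [[417.6, 0.0, 317.7], [0.0, 417.6, 189.7], [0.0, 0.0, 1.0]] [[0.35, 0.739, -0.576, 1269.475], [0.937, -0.274, 0.218, -271.372], [0.003, -0.616, -0.788, 1057.943], [0.0, 0.0, 0.0, 1.0]]
top [[386.5, 0.0, 317.8], [0.0, 386.5, 200.8], [0.0, 0.0, 1.0]] [[0.014, -0.983, 0.184, 334.157], [-1.0, -0.015, -0.002, 1.055], [0.005, -0.184, -0.983, 1253.895], [0.0, 0.0, 0.0, 1.0]]
```

View pics/scene0.png

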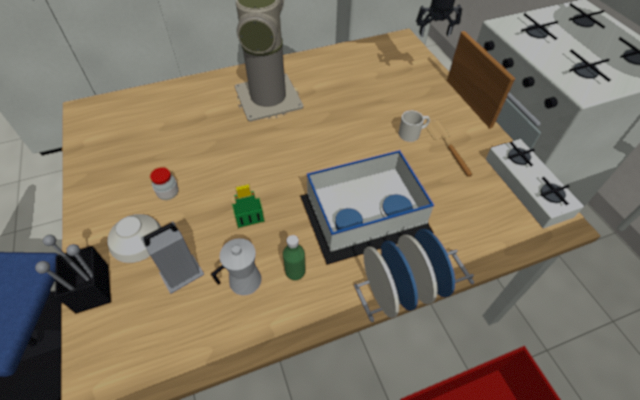

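View pics/top0.png

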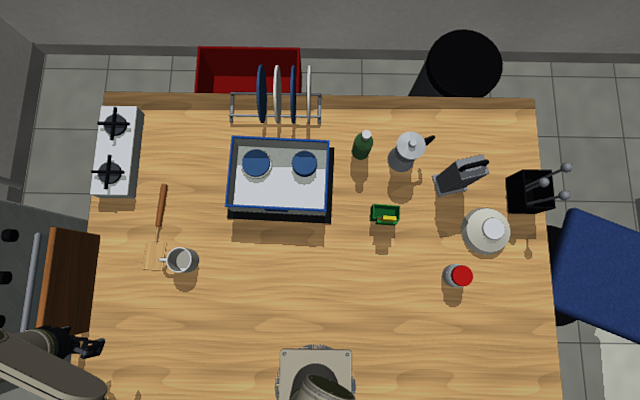

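The caddy (yellow tab) is at about (385,214) in the top view with its lip towards the robot. The tub is centred near (280,175), slightly rotated, and its robot-side wall is near row 210.

```bash
cat > h.py <<'E'
import numpy as np,cv2
from bench import camera_params
def cloud(d,n):
    c=camera_params(n);K=c["K"];E=np.array(c["extrinsics"])
    v,u=np.mgrid[:400,:640];P=np.stack([(u-K[0][2])/K[0][0]*d,(v-K[1][2])/K[1][1]*d,d],-1)
    return P@E[:3,:3].T+E[:3,3]
def hue(p,lo,hi,s=100,v=40): return cv2.inRange(cv2.cvtColor(p,cv2.COLOR_RGB2HSV),(lo,s,v),(hi,255,255))>0
E
python3 - <<'E'
from h import *
for n in("top","scene"):
    z=np.load(f"pics/{n}0.npz");p,d=z["p"],z["d"];W=cloud(d,n)
    ok=(d>0)&(W[...,0]>300)&(W[...,0]<850)&(abs(W[...,1])<500)
    for name,m in(("yellow",hue(p,22,33,150,100)),("green",hue(p,40,80)),("blue",hue(p,100,130))):
        m=m&ok&(W[...,2]>15)
        k,l,st,_=cv2.connectedComponentsWithStats(m.astype(np.uint8))
        for i in range(1,k):
            if st[i,4]<8: continue
            P=W[l==i];zt=np.percentile(P[:,2],90);
            r=cv2.minAreaRect(P[P[:,2]>zt-12][:,:2].astype(np.float32))
            print(n,name,st[i].tolist(),"z",np.round(np.percentile(P[:,2],[5,50,95])),"mean",P.mean(0).round(1),"rect",np.round(r[0],1),np.round(r[1],1),round(r[2],1))
E
python3 - <<'E'
import cv2
a=cv2.imread('pics/top0.png')[120:260,200:420];b=cv2.imread('pics/scene0.png')[140:270,210:450]
a=cv2.resize(a,(660,420)[0:2],interpolation=2)[:,:];b=cv2.resize(b,(660,357)[:2])
cv2.imwrite('pics/c0.png',cv2.resize(cv2.vconcat([a,b]),(500,590)))
E
```

```text
top yellow [383, 215, 14, 6, 60] z [ 91. 127. 131.] mean [ 499.  -213.   123.7] rect [ 499.6 -211.9] [36.1 12. ] 87.1
top green [353, 134, 20, 25, 258] z [ 33. 113. 133.] mean [ 726.3 -136.   101.9] rect [ 735.4 -138.6] [45.5 34.9] 66.2
top green [372, 204, 28, 21, 177] z [48. 67. 87.] mean [ 516.3 -209.7   68.9] rect [ 496.3 -211.7] [59.6 17.7] 83.9
top blue [257, 96, 4, 24, 48] z [128. 163. 180.] mean [826.7 181.5 157.5] rect [838.4 182. ] [ 5.2 23. ] 89.6
top blue [291, 96, 3, 24, 55] z [118. 155. 180.] mean [826.3  81.3 150.3] rect [838.7  81.5] [ 3.3 20.3] 89.6
top blue [225, 136, 104, 76, 769] z [112. 126. 130.] mean [623.2 127.9 124.1] rect [630.6 120.9] [299.1 220.3] 87.9
top blue [242, 150, 28, 27, 569] z [64. 68. 72.] mean [676.8 198.   68.4] rect [677.  198.3] [83.7 86. ] 0.8
top blue [292, 151, 25, 26, 470] z [75. 80. 84.] mean [675.1  43.5  79.1] rect [676.4  43.4] [75.4 74.8] 73.7
scene yellow [236, 184, 17, 14, 165] z [ 88. 113. 129.] mean [ 506.  -211.8  111.1] rect [ 502.8 -211.7] [38.2 15.5] 86.8
scene green [232, 195, 32, 31, 652] z [18. 48. 77.] mean [ 527.7 -213.3   47.1] rect [ 529.5 -213.6] [80.9 50. ] 85.1
scene green [284, 248, 21, 31, 398] z [ 28. 106. 133.] mean [ 764.  -146.3   94.1] rect [ 755.  -145.9] [40.  22.9] 54.0
scene blue [308, 151, 125, 84, 1477] z [ 67.  82. 129.] mean [671.2 119.6  97.5] rect [634.9 120.6] [301. 221.] 88.0
scene blue [415, 229, 16, 18, 151] z [114. 141. 179.] mean [832.6 180.2 143.3] rect [837.5 181.9] [24.8  7.8] 5.5
scene blue [381, 241, 14, 22, 159] z [ 97. 133. 176.] mean [833.6  80.1 135.2] rect [837.9  82.9] [ 7.6 23.2] 84.7
```

View pics/c0.png

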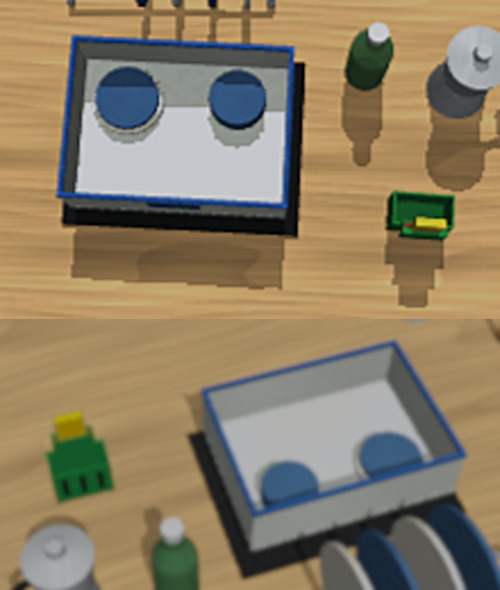

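The rim blobs put the tub centre near (632,121), yaw about -2°, rim about 127 mm high. The caddy tab is near (500,-212), yaw about -3 to -5°, with its lip facing the robot. I'll turn the tool to yaw 87 and go above the tab.

```bash
python3 -m jog '[[[0,0,0,0,0,0.0264,0.6],[0,0,0,0,0,0.0264,0.6],[0,0,0,0,0,0.0264,0.6],[0,0,0,0,0,0.0264,0.6],[0,0,0,0,0,0.0264,0.6],[0,0,0,0,0,0.0264,0.6],[0,0,0,0,0,0.0264,0.6],[0,0,0,0,0,0.0264,0.6]]]'
python3 -m jog '[[[-0.77,0.365,0,0,0,0,0.6],[-0.77,0.365,0,0,0,0,0.6],[-0.77,0.365,0,0,0,0,0.6],[-0.77,0.365,0,0,0,0,0.6],[-0.77,0.365,0,0,0,0,0.6],[-0.77,0.365,0,0,0,0,0.6],[-0.77,0.365,0,0,0,0,0.6],[-0.77,0.365,0,0,0,0,0.6],[-0.77,0.365,0,0,0,0,0.6],[-0.77,0.365,0,0,0,0,0.6]]]'
python3 -m jog '[[[-0.77,0.365,0,0,0,0,0.6],[-0.77,0.365,0,0,0,0,0.6],[-0.77,0.365,0,0,0,0,0.6],[-0.77,0.365,0,0,0,0,0.6],[-0.77,0.365,0,0,0,0,0.6],[-0.77,0.365,0,0,0,0,0.6],[-0.77,0.365,0,0,0,0,0.6],[-0.77,0.365,0,0,0,0,0.6],[-0.77,0.365,0,0,0,0,0.6],[-0.77,0.365,0,0,0,0,0.6],[0,0,0,0,0,0,0.6],[0,0,0,0,0,0,0.6]]]'
python3 - <<'E'
from h import *
from bench import snapshot,telemetry
s=telemetry.sense();print(s["tool_pos"],s["tcp_rot"],s["joint_pos"])
c=camera_params("wrist");p,d=snapshot("wrist");cv2.imwrite("pics/w1.png",p[:,:,::-1]);np.savez("pics/w1.npz",p=p,d=d,K=c["K"],E=c["extrinsics"]);print(np.round(c["K"],1).tolist(),np.round(c["extrinsics"],3).tolist())
E
```

```text
time: 1.1
tool_pos: [174.2, 573.8, 230.6]
tcp_rot: [-180.0, 0.1, 86.8]
ft_force: [0.9, -0.9, 0.2]
finger_gap: 51.1
time: 2.35
tool_pos: [337.1, 179.0, 231.0]
tcp_rot: [-180.0, 0.0, 87.1]
ft_force: [1.1, 0.1, -0.2]
finger_gap: 51.4
time: 3.85
tool_pos: [499.1, -213.1, 230.7]
tcp_rot: [-179.9, -0.1, 87.1]
ft_force: [0.6, 0.7, 0.1]
finger_gap: 51.3
[ 499.14479451 -213.08363385  230.67066805] [-1.79928754e+02 -5.46069016e-02  8.70515392e+01] [-2.85432471e+01 -1.29994727e+00  9.44205720e+01  1.84959157e-02
  8.69672203e+01 -2.55958130e+01]
[[309.7, 0.0, 324.8], [0.0, 309.7, 202.0], [0.0, 0.0, 1.0]] [[0.999, -0.048, -0.015, 504.184], [-0.051, -0.956, -0.289, -138.218], [-0.001, 0.29, -0.957, 372.923], [0.0, 0.0, 0.0, 1.0]]
```

View pics/w1.png

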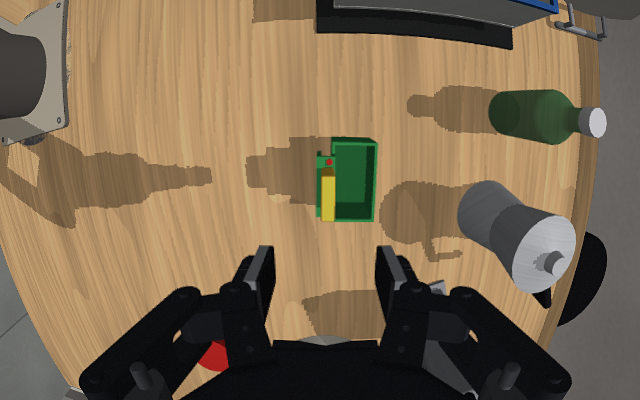

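The wrist view shows the tab at (328,198) and the green box to its right (+x). Both fingers have clearance, so I'll measure the tab and box from this picture.

```bash
cat >> h.py <<'E'
def fcloud(z):
    K,E,d=z["K"],z["E"],z["d"];v,u=np.mgrid[:400,:640]
    x,y=(u-K[0][2])/K[0][0],(v-K[1][2])/K[1][1];r=np.hypot(x,y)+1e-9;t=np.tan(r)/r
    return np.stack([x*t*d,y*t*d,d],-1)@E[:3,:3].T+E[:3,3]
def fray(z,u,v,h):
    K,E=z["K"],z["E"];x,y=(u-K[0][2])/K[0][0],(v-K[1][2])/K[1][1];r=np.hypot(x,y)+1e-9
    D=E[:3,:3]@np.array([x/r*np.sin(r),y/r*np.sin(r),np.cos(r)]);return E[:3,3]+D*(h-E[2,3])/D[2]
E
python3 - <<'E'
from h import *
z=np.load("pics/w1.npz");W=fcloud(z);p=z["p"]
roi=np.zeros((400,640),bool);roi[110:240,300:400]=1
y=hue(p,20,35,120,60)&roi;P=W[y];print("yz",np.percentile(P[:,2],[5,25,50,75,95]))
T=P[P[:,2]>118];r=cv2.minAreaRect(T[:,:2].astype(np.float32));print(r,len(T),T[:,2].mean(),T.mean(0))
g=(hue(p,40,85,100,30)&roi);P=W[g];
T=P[(P[:,2]>58)&(P[:,2]<74)];print("rim66",cv2.minAreaRect(T[:,:2].astype(np.float32)),len(T))
T=P[(P[:,2]>74)&(P[:,2]<95)];print("bridge",cv2.minAreaRect(T[:,:2].astype(np.float32)),len(T),T.mean(0))
E
```

```text
yz [ 61.87617112 125.0527019  126.15275924 126.7680039  127.58967299]
((504.9102783203125, -184.35414123535156), (91.84321594238281, 11.969130516052246), 85.30181121826172) 652 126.57412936968588 [ 502.72807483 -208.91593927  126.57412937]
rim66 ((522.5810546875, -211.91754150390625), (84.0756607055664, 60.34666442871094), 87.21382904052734) 633
bridge ((500.9043884277344, -210.1400146484375), (59.951332092285156, 16.33980369567871), 86.86351776123047) 345 [ 497.9157101  -198.70718664   84.50320464]
```

Tab centre is about (502.7,-211), yaw -3°. I'll correct by +3.5 mm along tool y and +2.5 mm along tool x, descend to TCP z of about 91, and grip.

```bash
python3 -m jog '[[[0.05,0.07,0.4,0,0,0,0.6],[0,0,0.4,0,0,0,0.6],[0,0,0.4,0,0,0,0.6],[0,0,0.4,0,0,0,0.6],[0,0,0.4,0,0,0,0.6],[0,0,0.4,0,0,0,0.6],[0,0,0.3,0,0,0,0.6],[0,0,0.09,0,0,0,0.6],[0,0,0,0,0,0,0.6]]]'
python3 -m jog '[[[0,0,0,0,0,0,0.2],[0,0,0,0,0,0,0.2],[0,0,0,0,0,0,0],[0,0,0,0,0,0,0],[0,0,0,0,0,0,0],[0,0,0,0,0,0,0],[0,0,0,0,0,0,0]]]' 90
```

```text
time: 5.03
tool_pos: [503.3, -211.2, 91.8]
tcp_rot: [-180.0, -0.0, 87.1]
ft_force: [0.1, 1.6, 0.1]
finger_gap: 51.3
time: 5.9
tool_pos: [503.3, -211.2, 92.1]
tcp_rot: [180.0, 0.0, 87.1]
ft_force: [-2.9, 1.4, 5.3]
finger_gap: 10.8
```

```bash
python3 -m jog '[[[0,0,-0.2,0,0,0,0],[0,0,-0.4,0,0,0,0],[0,0,-0.5,0,0,0,0],[0,0,-0.5,0,0,0,0],[0,0,-0.5,0,0,0,0],[0,0,-0.5,0,0,0,0],[0,0,-0.5,0,0,0,0],[0,0,-0.3,0,0,0,0],[0,0,0,0,0,0,0]]]'
python3 -m jog '[[[0.3,0,0,0,0,0,0],[0.6,0.01,0,0,0,0,0],[0.67,0.01,0,0,0,0,0],[0.67,0.01,0,0,0,0,0],[0.67,0.01,0,0,0,0,0],[0.67,0.01,0,0,0,0,0],[0.67,0.01,0,0,0,0,0],[0.67,0.01,0,0,0,0,0],[0.67,0,0,0,0,0,0],[0.6,0,0,0,0,0,0],[0.54,0,0,0,0,0,0],[0,0,0,0,0,0,0]]]'
python3 -m jog '[[[0,0,0,0,0,0,0],[0,0,0,0,0,0,0]]]'
python3 - <<'E'
from h import *
from bench import snapshot,telemetry
s=telemetry.sense();print(s["tool_pos"],s["tcp_rot"],s["ft_force"],s["wrist_torque"])
c=camera_params("wrist");p,d=snapshot("wrist");cv2.imwrite("pics/w2.png",p[:,:,::-1]);np.savez("pics/w2.npz",p=p,d=d,K=c["K"],E=c["extrinsics"])
p,d=snapshot("top");np.savez("pics/top2.npz",p=p,d=d);cv2.imwrite("pics/top2.png",p[:,:,::-1])
E
```

```text
time: 7.02
tool_pos: [503.8, -211.4, 262.9]
tcp_rot: [179.9, 0.1, 87.1]
ft_force: [0.2, 0.6, -2.8]
finger_gap: 11.1
time: 8.52
tool_pos: [522.5, 127.2, 260.1]
tcp_rot: [-179.8, -0.0, 87.3]
ft_force: [0.0, -0.0, -3.5]
finger_gap: 11.1
time: 8.78
tool_pos: [523.5, 124.2, 261.3]
tcp_rot: [-180.0, 0.0, 87.0]
ft_force: [-0.9, -0.4, -2.2]
finger_gap: 10.8
[523.54947017 124.17878217 261.33094343] [-1.79956506e+02  1.95448897e-02  8.70385658e+01] [-0.90130188 -0.44211834 -2.16571001] [ 0.00029768 -0.04346739  0.02611912]
```

View pics/w2.png

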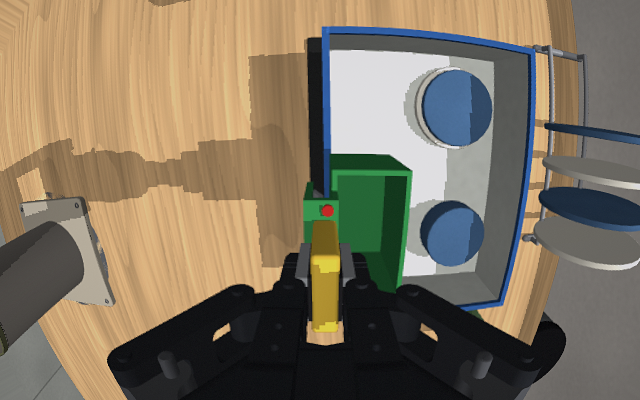

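The wrist view shows the caddy held level over the near wall, which runs along column ~326, rows 30–190. The bridge and red pin are at (325,210). I'll measure both in this one view so that calibration error cancels.

Run:
```python
from h import *
z=np.load("pics/w2.npz");W=fcloud(z);p=z["p"];d=z["d"]
b=hue(p,100,130,120,60)&(d>0)
m=b.copy();m[:]=0;m[40:150,318:334]=1
P=W[b&m];zt=np.median(P[:,2]);print("near rim z pct",np.percentile(P[:,2],[5,25,50,75,95]))
P=P[abs(P[:,2]-np.percentile(P[:,2],60))<3];k=np.polyfit(P[:,1],P[:,0],1)
e=P[:,0]-np.polyval(k,P[:,1]);print("line x at y=124:",np.polyval(k,124),"slope",k[0],"yaw",-np.degrees(np.arctan(k[0])),"resid pct",np.percentile(e,[2,50,98]),"ymax",P[:,1].max(),len(P))
A=W[b&(abs(W[...,2]-zt)<5)&(W[...,0]>480)&(W[...,0]<780)]
r=cv2.minAreaRect(A[:,:2].astype(np.float32));print("tub rect",r, A[:,1].max())
g=hue(p,40,85,100,30)&(d>0);P=W[g]
print("green z hist",np.histogram(P[:,2],bins=np.arange(160,270,5)))
T=P[(P[:,2]>248)&(P[:,2]<262)];print("bridge",cv2.minAreaRect(T[:,:2].astype(np.float32)),T.mean(0),len(T),T.min(0),T.max(0))
T=P[(P[:,2]>228)&(P[:,2]<242)];print("boxrim",cv2.minAreaRect(T[:,:2].astype(np.float32)),T.max(0),T.min(0))
# box far-side (+y) rim edges: row tops
R=hue(p,0,8,120,60)|hue(p,172,180,120,60);R[:180]=0;R[240:]=0;R[:,:310]=0;R[:,345:]=0;print("pin",W[R].mean(0),W[R][:,2].max())
Y=hue(p,20,35,120,60)&(d>0);Y[:,:300]=0;Y[:,350:]=0;T=W[Y];T=T[T[:,2]>285];print("tab top",T.mean(0),T.min(0),T.max(0))
# all rim via top cam
q=np.load("pics/top2.npz");Wt=cloud(q["d"],"top");bb=hue(q["p"],100,130)&(q["d"]>0)&(abs(Wt[...,2]-127)<12)&(Wt[...,0]<770)&(Wt[...,0]>480)&(Wt[...,1]>-60)&(Wt[...,1]<300)
print("top tub",cv2.minAreaRect(Wt[bb][:,:2].astype(np.float32)),np.percentile(Wt[bb][:,2],[50,90]))
```

```text
near rim z pct [  5.71275293 125.43395345 126.11891288 126.71912783 127.31278964]
line x at y=124: 527.0947082802707 slope 0.034881318917380534 yaw -1.997742398535393 resid pct [-2.95458742 -0.0363048   3.00097553] ymax 263.57487218953287 765
tub rect ((634.7421875, 122.88629150390625), (300.8768615722656, 221.69464111328125), 87.89544677734375) 276.2550460425125
green z hist (array([   0,    8, 3392,  205,  229,  240,  238,  286,  267,  347,  388,
        364,  398,  396, 1014,  483,   23,   57,  833,   56,    4]), array([160, 165, 170, 175, 180, 185, 190, 195, 200, 205, 210, 215, 220,
       225, 230, 235, 240, 245, 250, 255, 260, 265]))
bridge ((523.525146484375, 143.51956176757812), (24.329683303833008, 18.1512508392334), 87.21179962158203) [522.0507155  147.60469231 253.84411748] 918 [513.98640646 131.80486705 248.01330804] [533.14329634 156.00673793 256.25683576]
boxrim ((544.061279296875, 125.46994018554688), (82.0312271118164, 60.68318557739258), 86.77529907226562) [576.35276595 166.94528334 241.27209214] [515.35762322  83.00856825 228.00254789]
pin [527.31387738 150.57514938 257.60961109] 403.4995818582954
tab top [525.00433244 129.51191154 295.15429532] [518.15405283 104.93871798 285.06032926] [531.84978746 145.83229375 298.68759958]
top tub ((631.1619262695312, 120.86980438232422), (299.09722900390625, 221.5225830078125), 87.90625) [126.45760133 129.27157347]
```

Wall centreline is x≈527.1 at y≈125.6, yaw -2.0°, rim z≈126.4. The caddy's lip_seat is at about (525.6,125.6), yaw -3°. To centre the 9 mm mouth I'll move +3 mm in x and turn +1°, then go down until the mouth is just above the rim (TCP about 180).

```bash
python3 -m jog '[[[0.01,0.06,0,0,0,-0.0027,0],[0,0,0.3,0,0,0,0],[0,0,0.4,0,0,0,0],[0,0,0.4,0,0,0,0],[0,0,0.3,0,0,0,0],[0,0,0.2,0,0,0,0],[0,0,0.03,0,0,0,0],[0,0,0,0,0,0,0],[0,0,0,0,0,0,0]]]'
cat > look.py <<'E'
import sys
from h import *
from bench import snapshot,telemetry
n=sys.argv[1]
s=telemetry.sense();print(s["time"],s["tool_pos"].round(1),s["tcp_rot"].round(1),s["ft_force"].round(1),s["wrist_torque"].round(2))
c=camera_params("wrist");p,d=snapshot("wrist");cv2.imwrite(f"pics/{n}.png",p[:,:,::-1]);np.savez(f"pics/{n}.npz",p=p,d=d,K=c["K"],E=c["extrinsics"])
z=np.load(f"pics/{n}.npz");W=fcloud(z)
P=W[(d>0)&hue(p,100,130,120,60)]
P=P[(abs(P[:,2]-124)<8)&(P[:,0]>500)&(P[:,0]<550)&(P[:,1]>175)&(P[:,1]<265)];k=np.polyfit(P[:,1],P[:,0],1)
R=hue(p,0,8,120,60)|hue(p,172,180,120,60);R[:180]=0;R[240:]=0;R[:,:310]=0;R[:,345:]=0;pin=np.median(W[R],0)
lip=pin[:2]-np.array([0.5+25*.036,25]);print("rim z",np.percentile(P[:,2],[25,50,75]).round(1),"yaw",-np.degrees(np.arctan(k[0])),"pin",pin.round(1),"npx",R.sum(),"lip",lip.round(1),"wall x there",np.polyval(k,lip[1]).round(1))
cv2.imwrite(f"pics/{n}c.png",cv2.resize(p[120:300,230:430,::-1],(600,540),interpolation=cv2.INTER_CUBIC))
E
python3 look.py w3
```

```text
time: 10.0
tool_pos: [527.3, 125.2, 181.1]
tcp_rot: [179.9, -0.0, 88.1]
ft_force: [-0.4, 0.4, -2.3]
finger_gap: 10.8
10.0 [527.3 125.2 181.1] [179.9  -0.   88.1] [-0.4  0.4 -2.3] [-0.03  0.02  0.  ]
rim z [125.8 126.3 126.7] yaw -2.2930596422161225 pin [530.5 151.1 176.1] npx 108 lip [529.1 126.1] wall x there 526.7
```

View pics/w3c.png

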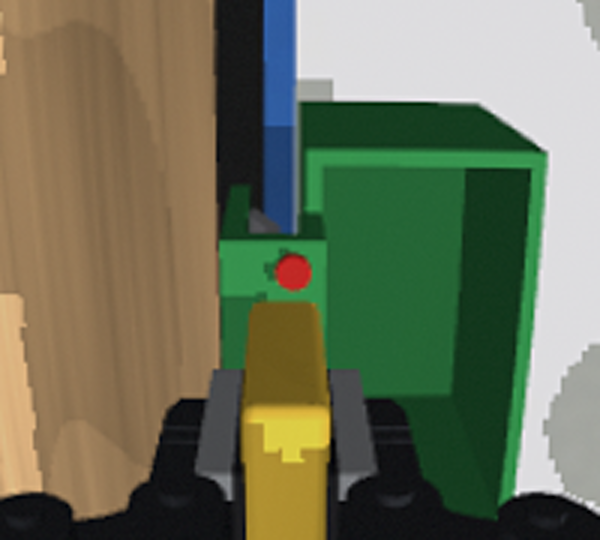

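The mouth straddles the blue rim, and the wall sits at about -27.6 in caddy x, which is near ideal. Going down gently and checking the force.

```bash
python3 -m jog '[[[0,0,0.06,0,0,0,0],[0,0,0.06,0,0,0,0],[0,0,0.06,0,0,0,0],[0,0,0.06,0,0,0,0],[0,0,0,0,0,0,0]]]'
python3 -m jog '[[[0,0,0.04,0,0,0,0],[0,0,0.04,0,0,0,0],[0,0,0.04,0,0,0,0],[0,0,0,0,0,0,0]]]'
```

```text
time: 10.68
tool_pos: [526.6, 125.0, 167.8]
tcp_rot: [-180.0, 0.0, 88.0]
ft_force: [0.4, 0.3, -3.1]
finger_gap: 10.9
time: 11.18
tool_pos: [526.6, 125.1, 162.3]
tcp_rot: [-180.0, -0.0, 88.1]
ft_force: [-5.2, 0.4, 2.3]
finger_gap: 10.9
```

Jaw engaged: Fx -5 N and Fz +5 N net. I'll ease the caddy back 1.5 mm so that the wall lies against its back wall, then continue.

```bash
python3 -m jog '[[[0,-0.02,0,0,0,0,0],[0,-0.01,0.04,0,0,0,0],[0,0,0.04,0,0,0,0],[0,0,0,0,0,0,0]]]'
python3 -m jog '[[[0,0,0.04,0,0,0,0],[0,0,0.04,0,0,0,0],[0,0,0,0,0,0,0]]]'
```

```text
time: 11.68
tool_pos: [525.8, 125.2, 158.7]
tcp_rot: [179.9, -0.0, 88.1]
ft_force: [-2.9, -0.0, 4.5]
finger_gap: 11.1
time: 12.05
tool_pos: [525.7, 125.1, 154.3]
tcp_rot: [180.0, -0.0, 88.1]
ft_force: [-1.5, 0.5, 2.8]
finger_gap: 10.8
```

```bash
python3 -m jog '[[[0,0,0.04,0,0,0,0],[0,0,0.04,0,0,0,0],[0,0,0.04,0,0,0,0],[0,0,0,0,0,0,0]]]'
python3 -m jog '[[[0,0,0.04,0,0,0,0],[0,0,0.04,0,0,0,0],[0,0,0,0,0,0,0]]]'
python3 -m jog '[[[0,0,0.03,0,0,0,0],[0,0,0.03,0,0,0,0],[0,0,0,0,0,0,0]]]'
```

```text
time: 12.55
tool_pos: [525.5, 125.1, 148.2]
tcp_rot: [180.0, -0.0, 88.1]
ft_force: [-0.6, 0.5, 3.5]
finger_gap: 10.9
time: 12.92
tool_pos: [525.5, 125.1, 144.2]
tcp_rot: [180.0, -0.0, 88.0]
ft_force: [-0.1, 0.0, 3.9]
finger_gap: 11.1
time: 13.3
tool_pos: [525.4, 125.1, 141.2]
tcp_rot: [180.0, 0.0, 88.1]
ft_force: [-0.3, 0.5, 3.8]
finger_gap: 11.0
```

```bash
python3 -m jog '[[[0,0,0.03,0,0,0,0],[0,0,0.03,0,0,0,0],[0,0,0,0,0,0,0]]]'
python3 -m jog '[[[0,0,0.03,0,0,0,0],[0,0,0,0,0,0,0]]]'
python3 -m jog '[[[0,0,0.02,0,0,0,0],[0,0,0,0,0,0,0]]]'
```

```text
time: 13.68
tool_pos: [525.5, 125.1, 138.4]
tcp_rot: [180.0, -0.0, 88.1]
ft_force: [-0.4, 0.5, 4.4]
finger_gap: 10.9
time: 13.92
tool_pos: [525.5, 125.1, 136.9]
tcp_rot: [180.0, -0.0, 88.1]
ft_force: [-0.9, -0.5, 5.1]
finger_gap: 10.9
time: 14.18
tool_pos: [525.5, 125.1, 136.0]
tcp_rot: [180.0, -0.0, 88.0]
ft_force: [-1.5, -0.6, 5.7]
finger_gap: 10.9
```

```bash
python3 -m jog '[[[0,0,0.02,0,0,0,0],[0,0,0,0,0,0,0]]]'
python3 -m jog '[[[0,0,0.02,0,0,0,0],[0,0,0,0,0,0,0]]]'
python3 -m jog '[[[0,0,0.02,0,0,0,0],[0,0,0,0,0,0,0]]]'
```

```text
time: 14.42
tool_pos: [525.5, 125.1, 135.0]
tcp_rot: [180.0, -0.0, 88.0]
ft_force: [-1.6, 0.5, 5.5]
finger_gap: 11.3
time: 14.68
tool_pos: [525.5, 125.1, 134.0]
tcp_rot: [180.0, -0.0, 88.0]
ft_force: [-1.0, 0.5, 5.5]
finger_gap: 11.4
time: 14.92
tool_pos: [525.5, 125.1, 133.3]
tcp_rot: [180.0, 0.0, 88.0]
ft_force: [-2.8, -0.5, 7.7]
finger_gap: 11.0
```

```bash
python3 -m jog '[[[0,0,0.016,0,0,0,0],[0,0,0,0,0,0,0]]]'
python3 -m jog '[[[0,0,0.012,0,0,0,0],[0,0,0,0,0,0,0]]]'
```

```text
time: 15.18
tool_pos: [525.6, 125.2, 133.2]
tcp_rot: [180.0, -0.0, 88.1]
ft_force: [-4.7, -1.3, 12.4]
finger_gap: 10.7
time: 15.42
tool_pos: [525.6, 125.2, 133.2]
tcp_rot: [180.0, -0.0, 88.1]
ft_force: [-7.8, -1.1, 17.4]
finger_gap: 10.7
```

The TCP is stuck at 133.2, so the bridge is at about 121.2. That matches the rim at 126.4 minus the full 5 mm sink: home on a hard stop at ~17–20 N. Checking the pins before release.

```bash
python3 look.py w4
```

```text
15.425 [525.6 125.2 133.2] [180.   -0.   88.1] [-7.8 -1.1 17.4] [-0.13  0.98  0.16]
rim z [120.8 121.2 121.7] yaw -2.2531132474744977 pin [528.8 151.7 133.6] npx 150 lip [527.4 126.7] wall x there 526.7
```

View pics/w4c.png

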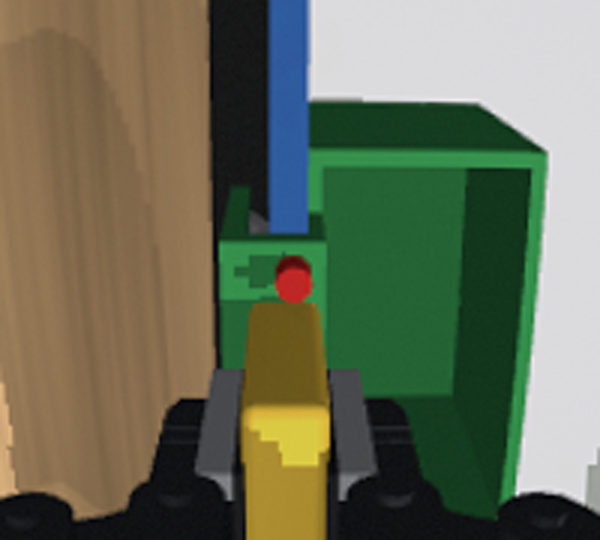

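The left pin's head has risen by about 5–6 mm. I'll ease the preload while still pressing, then open.

```bash
python3 -m jog '[[[0,0,-0.03,0,0,0,0],[0,0,-0.03,0,0,0,0],[0,0,0,0,0,0,0]]]'
python3 -m jog '[[[0,0,0,0,0,0,0.15],[0,0,0,0,0,0,0.25],[0,0,0,0,0,0,0.4],[0,0,0,0,0,0,0.5],[0,0,0,0,0,0,0.5],[0,0,0,0,0,0,0.5]]]'
python3 -m jog '[[[0,0,-0.2,0,0,0,0.5],[0,0,-0.4,0,0,0,0.5],[0,0,-0.6,0,0,0,0.5],[0,0,-0.6,0,0,0,0.5],[0,0,-0.2,0,0,0,0.5],[0,0,0,0,0,0,0.5],[0,0,0,0,0,0,0.5]]]'
python3 look.py w5
```

```text
time: 15.85
tool_pos: [525.5, 125.1, 134.5]
tcp_rot: [180.0, -0.0, 88.0]
ft_force: [-0.1, 0.5, 3.7]
finger_gap: 11.0
time: 16.6
tool_pos: [525.4, 125.1, 134.4]
tcp_rot: [180.0, -0.0, 88.1]
ft_force: [0.5, -0.2, 0.1]
finger_gap: 42.8
time: 17.48
tool_pos: [524.7, 125.0, 233.1]
tcp_rot: [-179.9, 0.0, 88.0]
ft_force: [0.0, -0.1, -0.1]
finger_gap: 42.5
17.475 [524.7 125.  233.1] [-179.9    0.    88. ] [ 0.  -0.1 -0.1] [ 0.02  0.03 -0.  ]
rim z [124.6 125.  125.5] yaw -2.126158084520516 pin [nan nan nan] npx 0 lip [nan nan] wall x there nan
  return _methods._mean(a, axis=axis, dtype=dtype,
  ret = um.true_divide(
```

View pics/w5.png

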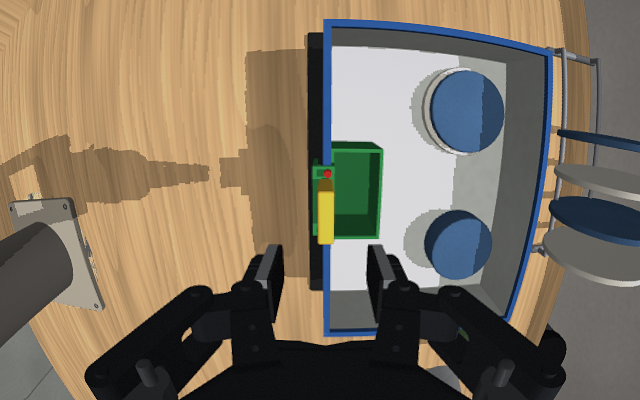

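The caddy hangs over the near wall with the box inside. The tab hides the right pin, so I'll move the wrist about 120 mm to -y and measure the bridge height against the rim on both sides.

```bash
python3 -m jog '[[[-0.4,0,0,0,0,0,0.5],[-0.6,0,0,0,0,0,0.5],[-0.6,0,0,0,0,0,0.5],[-0.5,0,0,0,0,0,0.5],[-0.3,0,0,0,0,0,0.5],[0,0,0,0,0,0,0.5],[0,0,0,0,0,0,0.5]]]'
cat > chk.py <<'E'
import sys
from h import *
from bench import snapshot
n=sys.argv[1]
if len(sys.argv)>2:
    c=camera_params("wrist");p,d=snapshot("wrist");np.savez(f"pics/{n}.npz",p=p,d=d,K=c["K"],E=c["extrinsics"]);cv2.imwrite(f"pics/{n}.png",p[:,:,::-1])
z=np.load(f"pics/{n}.npz");W=fcloud(z);p,d=z["p"],z["d"]
box=(d>0)&(W[...,0]>495)&(W[...,0]<560)
B=W[box&hue(p,100,130,120,60)&(abs(W[...,2]-124)<8)&(W[...,0]<540)]
for lo,hi in((-20,85),(165,270)):
    Q=B[(B[:,1]>lo)&(B[:,1]<hi)]
    if len(Q)>20: print("rim",lo,hi,np.percentile(Q[:,2],[25,50,75]).round(2),len(Q))
g=box&hue(p,40,85,80,30)&(abs(W[...,1]-125)<32)&(W[...,2]>119)&(W[...,2]<138)
for lo,hi in((92,105),(145,158)):
    Q=W[g&(W[...,1]>lo)&(W[...,1]<hi)]
    if len(Q)>5:print("bridge",lo,hi,np.percentile(Q[:,2],[25,50,75]).round(2),len(Q),Q.mean(0).round(1))
R=(hue(p,0,8,120,60)|hue(p,172,180,120,60))&box&(W[...,2]>120)&(W[...,2]<150)
for lo,hi in((80,124),(126,175)):
    Q=W[R&(W[...,1]>lo)&(W[...,1]<hi)]
    if len(Q)>3:print("pin",Q.mean(0).round(1),np.percentile(Q[:,2],[50,90]).round(1),len(Q))
Rv,Ru=np.nonzero(R)
if len(Rv): print("px",Ru.mean(),Rv.mean())
gm=box&hue(p,40,85,80,30)&(W[...,2]>45);v,u=np.nonzero(gm);a,b=int(u.mean()),int(v.mean())
cv2.imwrite(f"pics/{n}c.png",cv2.resize(p[max(b-60,0):b+60,max(a-70,0):a+70,::-1],(700,600),interpolation=cv2.INTER_CUBIC))
E
python3 chk.py w5; echo; python3 chk.py w6 1
```

```text
time: 18.4
tool_pos: [521.2, 5.6, 234.2]
tcp_rot: [-180.0, -0.0, 88.1]
ft_force: [0.7, -0.4, -0.1]
finger_gap: 42.5
rim -20 85 [124.5  124.93 125.39] 679
rim 165 270 [124.56 125.   125.51] 1039
bridge 92 105 [129.27 129.97 130.35] 45 [516.3 100.4 129.8]
bridge 145 158 [129.21 129.74 130.24] 257 [524.4 151.4 129.5]
pin [528.5 151.1 137.2] [137.6 138.3] 48
px 327.1875 173.5

rim -20 85 [124.62 125.05 125.51] 1033
rim 165 270 [124.67 125.1  125.49] 88
bridge 92 105 [129.21 129.74 130.24] 206 [522.1  99.9 129.7]
bridge 145 158 [129.09 129.98 130.24] 52 [517.6 150.3 129.8]
pin [526.8 100.6 137.8] [137.9 138.9] 47
px 326.4255319148936 84.82978723404256
```

View pics/w6c.png

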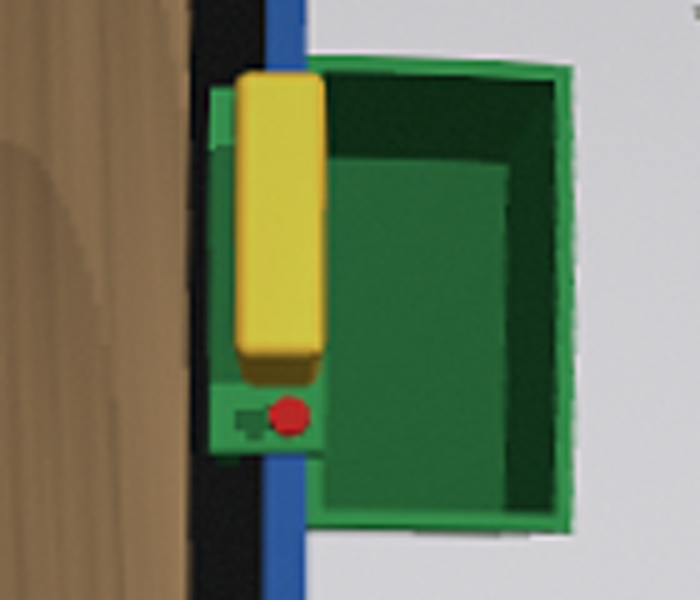

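On both sides the bridge is 4.7–4.8 mm above the rim (5 mm thick, so fully home). Both red heads stand equally high, at about 138 mm. Handing in.

```bash
python3 -c "
from bench import job,telemetry;print(telemetry.sense()['time']);print(job.hand_in())"
```

```text
18.45
the job is handed in; nothing more can be done
None
```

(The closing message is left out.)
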